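# Take the timer out of its charging dock and put it on the scale

## Task

Switch the charging dock off with its red toggle, leaving the black toggles as they are. Then slide the timer forward along its track from under the yellow lip as far as the stop in front without ramming it, lift it clear without prying it against the lip, and set it down gently, lying flat on the plate of the kitchen scale. Leave the small amber bottle and the clear cup where they stand.

Things in the scene. Friction and masses are not known exactly. Their poses are not given: they have to be found in the camera images.
- dock: grey charging dock, fixed, 222 x 164 mm, 180 mm high. Origin on the table under the middle of its track; x points to its back (away from the robot), y to its left, z up. Base plate 6 mm thick, x = -127 to +95 mm. Behind x = +15 a housing stands over the track, with walls beside the timer (|y| 31 to 67, z up to 41 mm) from x = +20 on.
- track_top (a point): point on top of the black track that carries the timer: 20 mm above the table, at the dock's x = 0. The track is 40 mm wide, so the timer overhangs it 8 mm each side, and fingers may reach beside it down to the base plate; it runs from x = -101 mm back into the housing
- console_edge (a point): middle of the lower front edge of the console overhead (dock x = -18, z = 152 mm; it is 164 mm wide, its top at z = 180). Because of it a gripper holding the timer must lean back towards the robot, 20 to 50 degrees from vertical
- lip_nominal (a point): middle of the lower front edge of the yellow lip at its nominal place (dock x = 0, z = 42 mm). The lip is a plate 5 mm thick over the track, one piece with the stop in front. This yellow frame is clamped anywhere up to 8 mm ahead or behind nominal along x; the offset is not reported. The frame's side rails (|y| 70 to 78) are 14 mm high, but 47 mm at the lip's ends
- stop_nominal (a point): point on the stop's face towards the timer at its nominal place (dock x = -111, z = 26 mm): a yellow tongue 36 mm wide, z up to 32 mm, joined by a front bar up to z = 14. It shares the frame's unreported offset of up to 8 mm, so slide the timer slowly until the stop is felt; only there is the timer's rear clear of the lip, by about 7 mm
- timer_center (a point): cream-coloured digital timer, 104 mm long (x), 56 mm wide (y), 17 mm high (19 with its keys), about 0.11 kg; point at its centre, half-way up, 8.5 mm above its underside; z up. At the start it lies on the track, long side along the dock's x, front end 40 to 52 mm ahead of the dock's origin, rear under the lip. Grasp it across its 56 mm width.
- timer: the same timer; origin at the centre of its underside
- red_sw (a joint): red toggle on the dock's console: 0 = leaning to the robot (on), 1.0 rad = pushed over away from the robot (off). It needs a push of about 2 N at the tip and stays where it is left
- red_sw_tip (a point): centre of the red toggle's round tip (12 mm wide), 34 mm from its pivot. The lever swings about the dock's y axis and leans 0.5 rad from vertical towards the robot when on, 0.5 rad away when off. Four toggles stand in a row along the dock's y, 34 mm apart, in an order that varies; pivots at dock x = 35, z = 192 mm, on bases 10 mm high on the console
- black_sw1_tip (a point): tip of a black toggle of the same kind, to be left as it is
- black_sw2_tip (a point): tip of a black toggle, to be left as it is
- black_sw3_tip (a point): tip of a black toggle, to be left as it is
- scale: flat kitchen scale, fixed, grey plate on black, 262 mm (x) x 172 mm (y), origin on the table under its centre, z up
- scale_plate (a point): centre of the scale's plate, on its top face, 18 mm above the table; x along its 262 mm length
- amber_bottle: small amber bottle with a white cap, 33 mm wide, 69 mm high, bystander; origin at its underside
- clear_cup: clear measuring cup, 70 mm wide, 47 mm high, bystander; origin at its underside

How it is judged:
By the outcome, as a careful person would: the job done as asked, in the order asked, and still so for the second after the job is handed in, with the robot touching nothing.
It also fails if it takes over 64 s, if anything falls off the work surface, if the arm or the gripper's body presses on something with over 40 N, if the wrist force passes 120 N, or if a joint passes its speed limit or range.

## Robot

A 6-joint arm with a two-finger parallel gripper is mounted at the origin on a cart in front of the work surface, level with it; the furniture and walls round the work are solid. World frame = base frame: x ahead of the robot, y to its left, z up, the work surface at z = 0. Lengths are in m, angles in rad, forces in N, time in s.
With the tool pointing down it reaches from about 0.3 to 0.75 m from the base axis. Payload 8.5 kg.
Tool frame: the origin (TCP) lies midway between the tips of the shut fingers; the grasp point (between the pads) lies 19 mm behind it; z points along the fingers, y is the line along which they close (so a half turn about z gives the same grasp; the last joint's range is limited). The gripper opens to 88 mm and grips with 3 to 60 N. Pads are 18 mm wide; open, the fingers measure 123 mm over their backs; the gripper's body (75 mm by 187 mm) begins 45 mm behind the grasp point.
Start: joints at [-1.415, 0.381, 1.297, -0, 1.464, -0.215], TCP at [0.199, -0.513, 0.239] pointing down, gripper open.
Joint ranges: [-3.11, 3.11], [-0.89, 2.33], [0.22, 2.48], [-1.42, 4.56], [0.17, 2.85], [-2.88, 2.88]. Speed limits (rad/s): [2.39, 2.39, 3.14, 3.14, 3.14, 3.14].

## Interface

Orientations are given as a unit quaternion [w, x, y, z].
In Python, from station import ctrl gives the robot as it stands.
- The arm moves only by the tool carry_out, never from a script. Its arguments are lists of equal length, an entry for each row: "xyz": the shift along the tool's x, y, z in mm, a list of three; "turn": the turn about the tool's z in degrees. In form: {"xyz": [[dx, dy, dz], ...], "turn": [turn, ...]}. A call has 1 to 8 rows; each row is the pose to reach, as a shift and turn from the pose commanded when the call began, along the tool's axes at that moment; what a row does not reach only later rows make up. A row lasts 1/12 s, in which the tool goes at most 41.7 mm and 7.16 degrees, less where a joint would pass 70% of its speed; a pose out of reach is approached as far as the arm can. A call with a gripper value outside its range is refused whole. "jaw" is the opening in per cent of the stroke, from 0 (shut) to 100 (fully open), set as the call begins (left out, the last holds). The fingers move at their own pace and stop on an object; the grip force is fixed at half the most. Time passes only in rows, so rows that repeat a pose let the fingers close. It gives the time, the measured TCP pose, the force, the opening and the grip force at its end, in the units of the state.
- ctrl.state(): the state, without advancing time (a new reading comes with each control period).
- ctrl.read_camera(name): name is "scene" or "top" or "wrist"; returns a dict with "color" (400x640x3 uint8, blue, green, red), "fx", "fy", "cx", "cy" (pixels), "world_from_camera" (4x4, takes a point from camera to world coordinates). Camera axes: x right, y down, z forward; pixel columns grow to the right and rows downward; lengths in m; the calibration is good to about 2 mm. A picture is of the moment at which its call begins. There is no depth.
- ctrl.close_job(): hands the job in; it is judged then, once.
The state is a dict: "clock": time; "qpos": joint angles; "joint_vel": joint speeds; "joint_torque": joint torques, N m; "tcp_pos": TCP position; "orientation": TCP orientation; "ft_force": force on the tool from outside, world axes, zero at the start; "ft_torque": the same for the moment, N m; "opening": finger opening in m; "gripper_force": force on a finger pad.
Only numpy, scipy, OpenCV 4.12 (cv2) and the standard library are available. Lean on these libraries where they do the work, as an engineer would, in place of code of your own. Each camera call takes 0.05 s, during which the arm holds its last target. There are 200 camera calls.

## Working session

There is one attempt and no reset: what is moved stays moved. The work goes in short steps, Python scripts to look and compute and a tool call to move; the robot and the scene stay as the last step left them, time stands still between calls to the robot, and variables do not carry over. Pictures are saved under pics/ and viewed, at most 11 in all, crops included, and the job is handed in when it is done.

Besides the shell and the picture viewer there is one more tool, called in YAML: its name, and indented under it one key for each argument. carry_out: Moves the arm, as the interface text tells. Its arguments: {"type":"object","properties":{"xyz":{"type":"array"},"turn":{"type":"array"},"jaw":{"type":"number"}},"required":["xyz","turn"]}

```bash
ls; mkdir -p pics; python3 - <<'E'
from station import ctrl
import cv2,numpy as np
s=ctrl.state();print({k:np.round(v,3).tolist() for k,v in s.items()})
for n in("scene","top"):
    c=ctrl.read_camera(n);cv2.imwrite(f"pics/{n}0.png",c["color"]);print(n,c["fx"],c["cx"],c["cy"],np.round(c["world_from_camera"],3).tolist())
E
```

```text
pics
{'clock': 0.0, 'qpos': [-1.415, 0.381, 1.298, -0.0, 1.464, -0.215], 'joint_vel': [-0.001, 0.001, -0.0, -0.0, 0.001, 0.003], 'joint_torque': [-0.0, -43.793, -22.456, 0.071, 0.035, -0.0], 'tcp_pos': [0.199, -0.512, 0.238], 'orientation': [-0.001, 0.983, 0.184, 0.0], 'ft_force': [0.563, 0.45, -0.474], 'ft_torque': [0.03, 0.036, 0.022], 'gripper_force': 0.0, 'opening': 0.088}
scene 475.9330912167073 325.07708912591676 201.01641642383692 [[0.832, -0.309, 0.46, 0.015], [-0.554, -0.481, 0.68, -0.86], [0.011, -0.821, -0.571, 0.806], [0.0, 0.0, 0.0, 1.0]]
top 405.55547927822255 316.73499211982704 202.52757134010272 [[0.139, -0.946, 0.294, 0.255], [-0.99, -0.134, 0.037, -0.091], [0.004, -0.296, -0.955, 1.039], [0.0, 0.0, 0.0, 1.0]]
```

View pics/scene0.png

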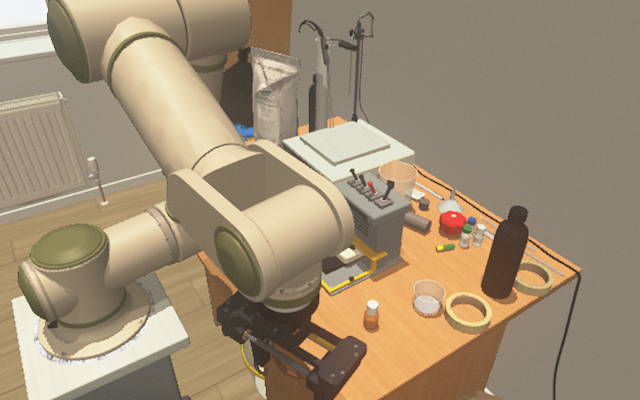

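View pics/top0.png

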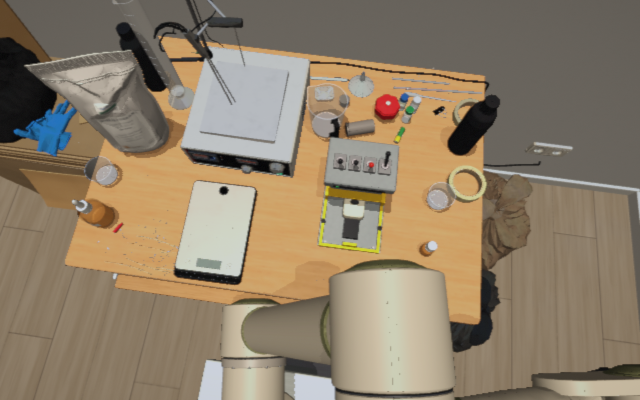

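The scene view shows the dock, the bottle (371,314) and the cup (428,297). The top view shows the dock at about (355,200), the red toggle at about (371,165) and the scale at (216,230). Next I'll zoom in on the dock and scale.

```bash
python3 - <<'E'
import cv2
i=cv2.imread("pics/top0.png")
cv2.imwrite("pics/dock.png",cv2.resize(i[130:260,305:445],None,fx=4.6,fy=4.6,interpolation=cv2.INTER_CUBIC))
cv2.imwrite("pics/scale.png",cv2.resize(i[170:290,165:265],None,fx=4,fy=4,interpolation=cv2.INTER_CUBIC))
E
```

```text
(no output)
```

View pics/dock.png

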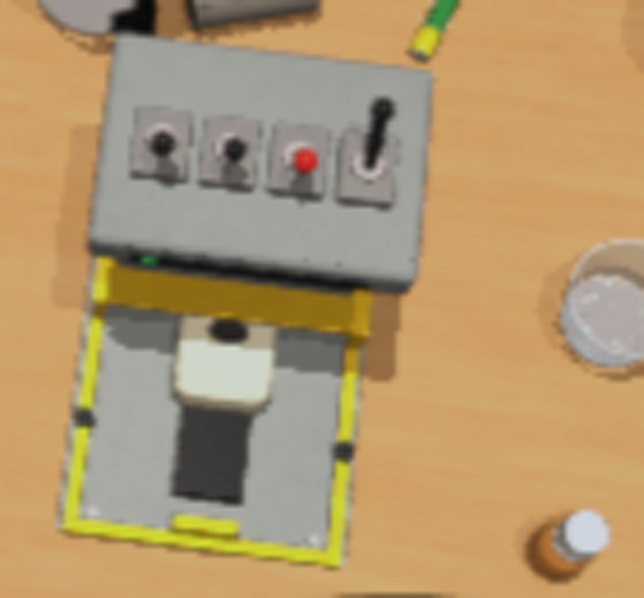

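View pics/scale.png

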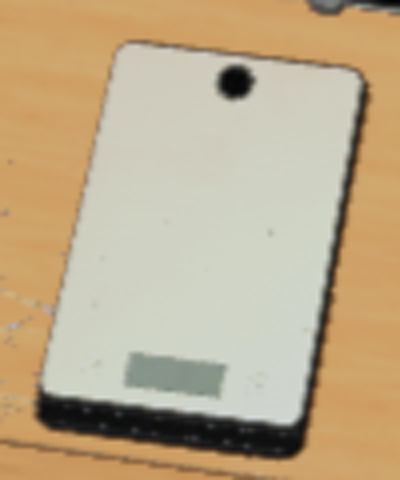

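The crops show, in 4.6x dock-crop pixels:
- Toggles: red tip at (305,160), third from the left. Black tips at (162,143), (234,150) and (381,108); the last already leans back.
- Console corners: (120,37), (430,72), (412,286), (93,245).
- Track front corners: (172,497) and (243,503).
- Timer front: about y=400.

Now I'll fit the poses.

```bash
cat > h.py <<'E'
import numpy as np
from scipy.spatial.transform import Rotation as R
from scipy.optimize import least_squares
TOP=dict()
def proj(c,P):
    T=np.asarray(c["world_from_camera"]);p=(np.atleast_2d(P)-T[:3,3])@T[:3,:3]
    return np.c_[c["fx"]*p[:,0]/p[:,2]+c["cx"],c["fy"]*p[:,1]/p[:,2]+c["cy"]]
def ray(c,uv,z):
    T=np.asarray(c["world_from_camera"]);d=T[:3,:3]@[(uv[0]-c["cx"])/c["fx"],(uv[1]-c["cy"])/c["fy"],1]
    return T[:3,3]+d*(z-T[2,3])/d[2]
def place(p,L):
    L=np.atleast_2d(L);a=p[2];return np.c_[p[0]+L[:,0]*np.cos(a)-L[:,1]*np.sin(a),p[1]+L[:,0]*np.sin(a)+L[:,1]*np.cos(a),L[:,2]]
def fit(c,uv,L,p0):
    r=least_squares(lambda p:(proj(c,place(p,L))-uv).ravel(),p0,loss="soft_l1");return r.x,(proj(c,place(r.x,L))-uv)
E
python3 - <<'E'
from h import *
from station import ctrl
c=ctrl.read_camera("top")
uv=np.array([[120,37],[430,72],[412,286],[93,245],[172,497],[243,503],[305,160],[162,143],[234,150],[381,106]])/4.6+[305,130]
tx,tz=.035-.034*np.sin(.5),.192+.034*np.cos(.5)
L=np.array([[.095,.082,.18],[.095,-.082,.18],[-.018,-.082,.18],[-.018,.082,.18],[-.101,.02,.02],[-.101,-.02,.02],[tx,-.017,tz],[tx,.051,tz],[tx,.017,tz],[.07-tx,-.051,tz]])
p,r=fit(c,uv,L,[.6,-.1,0]);print("dock",p.round(4),np.degrees(p[2]));print(r.round(1).tolist())
def loc(q,z):
    w=ray(c,np.array(q)/4.6+[305,130],z)-[p[0],p[1],0];a=p[2];return np.round([w[0]*np.cos(a)+w[1]*np.sin(a),-w[0]*np.sin(a)+w[1]*np.cos(a),z],4)
print("timer front L/R",loc((180,392),.037),loc((262,400),.037),"mid",loc((221,402),.034))
print("lip front top",loc((100,302),.047),loc((365,333),.047),"stop inner top",loc((205,517),.032),"bar",loc((62,527),.014),loc((340,565),.014))
uv=np.array([[115,40],[368,72],[300,428],[38,395]])/4+[165,170]
W=np.array([ray(c,u,.018) for u in uv]);print(W.round(3).tolist())
s,r=fit(c,uv,np.array([[.131,.086,.018],[.131,-.086,.018],[-.131,-.086,.018],[-.131,.086,.018]]),[.5,.2,0]);print("scale",s.round(4),np.degrees(s[2]),r.round(1).tolist())
print("bottle cap",ray(c,np.array((585,533))/4.6+[305,130],.069),"cup rim",ray(c,np.array((625,290))/4.6+[305,130],.047))
print("red tip",place(p,[[tx,-.017,tz]]))
print("redoff",place(p,[[.07-tx,-.017,tz]]))
E
```

```text
dock [ 0.5876 -0.1483  0.0134] 0.7657921790901189
[[-1.6, -0.7], [1.1, -0.1], [1.8, -0.9], [-1.6, -0.7], [0.0, -1.0], [0.1, -0.3], [-0.0, 0.8], [-0.1, 0.8], [-0.2, 1.2], [0.2, 0.7]]
timer front L/R [-0.0475  0.0225  0.037 ] [-0.0463 -0.0233  0.037 ] mid [-0.0495 -0.001   0.034 ]
lip front top [-0.0041  0.0728  0.047 ] [-0.0034 -0.0758  0.047 ] stop inner top [-0.1151  0.0011  0.032 ] bar [-0.1269  0.0786  0.014 ] [-0.1286 -0.077   0.014 ]
[[0.586, 0.283, 0.018], [0.587, 0.112, 0.018], [0.35, 0.111, 0.018], [0.348, 0.277, 0.018]]
scale [0.476  0.1978 0.0258] 1.4775791962006484 [[0.2, -6.7], [0.1, -7.8], [0.7, 1.4], [-1.8, 1.7]]
bottle cap [ 0.48406474 -0.34618009  0.069     ] cup rim [ 0.6309773  -0.36660755  0.047     ]
red tip [[ 0.60655151 -0.16507098  0.22183781]]
redoff [[ 0.63914953 -0.16463527  0.22183781]]
```

Dock pose: (0.588, -0.148), yaw 0.8°. The frame offset is about -4 mm, and the stop is at dock x ≈ -115. The fit agrees with the given sizes. First the red toggle, so I'll shut the fingers and approach it.

carry_out:
  xyz:
    - [40,-16,-20]
    - [80,-31,-30]
    - [120,-46,-30]
    - [155,-60,-30]
    - [190,-74,-30]
    - [225,-87,-30]
    - [255,-99,-30]
    - [270,-105,-30]
  turn: [3,6,9,12,15,18,20.4,20.4]
  jaw: 0

```text
clock: 0.82
tcp_pos: [0.4149, -0.3141, 0.2687]
orientation: [-0.0, 1.0, 0.008, 0.0]
ft_force: [-0.0, -0.9, -0.4]
opening: 0.037
gripper_force: 0.0
```

carry_out:
  xyz:
    - [27,-24,0]
    - [54,-48,0]
    - [81,-72,0]
    - [108,-96,0]
    - [135,-120,0]
    - [153,-137,0]
    - [165,-146,0]
    - [165,-146,0]
  turn: [0,0,0,0,0,0,0,0]

```text
clock: 1.48
tcp_pos: [0.5772, -0.1664, 0.268]
orientation: [-0.0, 1.0, 0.009, -0.0]
ft_force: [0.7, -0.5, -0.7]
opening: 0.0005
gripper_force: 0.0
```

```bash
python3 - <<'E'
from station import ctrl
import cv2,numpy as np
from h import *
s=ctrl.state();print({k:np.round(v,3).tolist() for k,v in s.items()})
w=ctrl.read_camera("wrist");c=ctrl.read_camera("top")
print(w["fx"],np.round(w["world_from_camera"],3).tolist(), proj(w,[[.6066,-.165,.2218],[.5876,-.1483,.02]]))
cv2.imwrite("pics/w1.png",np.hstack([w["color"][:, :,:],]))
E
```

```text
{'clock': 1.483, 'qpos': [-0.478, 0.455, 1.091, 0.001, 1.596, 1.075], 'joint_vel': [-0.056, -0.027, 0.043, -0.017, -0.01, -0.042], 'joint_torque': [1.496, -48.326, -24.379, 0.14, 0.029, 0.368], 'tcp_pos': [0.577, -0.166, 0.268], 'orientation': [-0.0, 1.0, 0.009, -0.0], 'ft_force': [0.719, -0.511, -0.714], 'ft_torque': [0.021, 0.03, -0.019], 'gripper_force': 0.0, 'opening': 0.0}
280.687674223081 [[0.018, -0.959, -0.284, 0.651], [-1.0, -0.018, -0.004, -0.166], [-0.002, 0.284, -0.959, 0.413], [0.0, 0.0, 0.0, 1.0]] [[321.59110001 178.75763167]
 [310.62594031 159.04250534]]
```

View pics/w1.png

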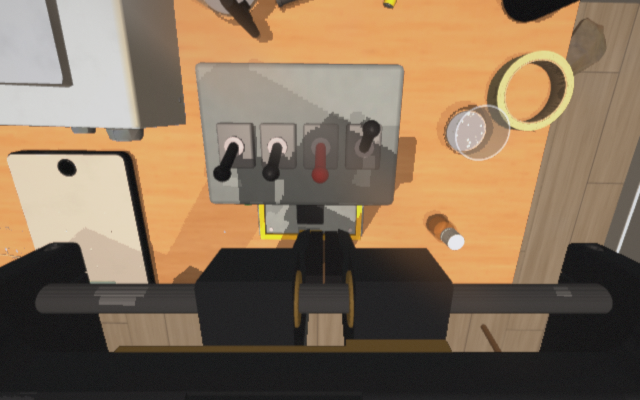

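The wrist view shows the red tip at (320,174), in line with the fingers at x≈325. The black toggles are well to each side. I'll descend and push slowly.

carry_out:
  xyz:
    - [-2,0,20]
    - [-2,0,40]
    - [-2,-1,51]
    - [6,-1,51]
    - [14,-1,51]
    - [22,-1,51]
    - [28,-1,51]
    - [34,-1,51]
  turn: [0,0,0,0,0,0,0,0]

```text
clock: 2.25
tcp_pos: [0.6105, -0.1673, 0.2187]
orientation: [0.0, 1.0, 0.007, 0.001]
ft_force: [-3.3, -0.4, 3.3]
opening: 0.0003
gripper_force: 1.4
```

carry_out:
  xyz:
    - [5,0,0]
    - [10,0,0]
    - [14,0,0]
    - [17,0,0]
    - [19,0,0]
    - [19,0,0]
  turn: [0,0,0,0,0,0]

```text
clock: 2.75
tcp_pos: [0.6263, -0.1667, 0.2171]
orientation: [-0.0, 1.0, 0.007, -0.004]
ft_force: [-17.0, -0.7, 1.9]
opening: 0.0005
gripper_force: 7.7
```

carry_out:
  xyz:
    - [-15,0,0]
    - [-40,0,0]
    - [-75,0,-10]
    - [-110,0,-20]
    - [-140,0,-20]
    - [-170,0,-20]
    - [-190,0,-20]
    - [-190,0,-20]
  turn: [0,0,0,0,0,0,0,0]
  jaw: 100

```text
clock: 3.42
tcp_pos: [0.4366, -0.1692, 0.2384]
orientation: [0.0, 1.0, 0.007, 0.0]
ft_force: [0.8, -0.1, 0.7]
opening: 0.0516
gripper_force: 0.0
```

```bash
python3 - <<'E'
from station import ctrl
import cv2,numpy as np
from h import *
s=ctrl.state();print({k:np.round(v,4).tolist() for k,v in s.items() if k in("qpos","tcp_pos","orientation")})
w=ctrl.read_camera("wrist");c=ctrl.read_camera("top")
a=cv2.resize(c["color"][120:270,300:460],None,fx=2.5,fy=2.5,interpolation=cv2.INTER_CUBIC)
b=w["color"][:375,120:520]
cv2.imwrite("pics/w2.png",np.hstack([a,b]))
E
```

```text
{'qpos': [-0.6235, 0.237, 1.5124, 0.0001, 1.3914, 0.9338], 'tcp_pos': [0.4366, -0.1692, 0.2384], 'orientation': [0.0002, 1.0, 0.0067, 0.0004]}
```

View pics/w2.png

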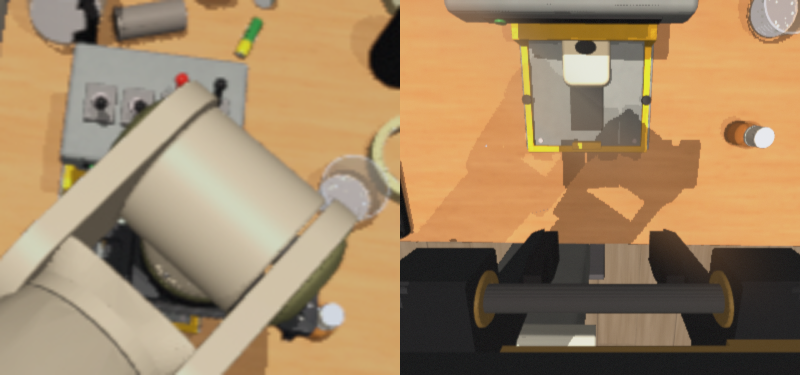

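The red tip at crop (182,78) now leans back, level with the already-off toggle beside it, so red is off. The timer still lies under the lip, and the front is clear. The moves offer only shifts and a turn about tool z, so I'll check how the arm behaves at the edge of its reach, high and clear of everything. Documented behaviour there is that the pose is approached as far as the arm can.

carry_out:
  xyz:
    - [10,0,-40]
    - [20,0,-80]
    - [40,0,-115]
    - [70,0,-145]
    - [110,0,-170]
    - [150,0,-180]
    - [190,0,-180]
    - [230,0,-180]
  turn: [0,0,0,0,0,0,0,0]

```text
clock: 4.18
tcp_pos: [0.6642, -0.1654, 0.4182]
orientation: [0.0, 1.0, 0.008, 0.001]
ft_force: [0.6, -1.2, -0.0]
opening: 0.088
gripper_force: 0.0
```

carry_out:
  xyz:
    - [40,0,0]
    - [80,0,0]
    - [120,0,0]
    - [150,0,0]
    - [180,0,0]
    - [200,0,0]
    - [200,0,0]
    - [200,0,0]
  turn: [0,0,0,0,0,0,0,0]

```text
clock: 4.85
tcp_pos: [0.7388, -0.1437, 0.3514]
orientation: [0.003, 1.0, 0.007, 0.012]
ft_force: [0.0, -0.2, -0.0]
opening: 0.0882
gripper_force: 0.0
```

carry_out:
  xyz:
    - [0,0,0]
    - [0,0,0]
  turn: [0,0]

```text
clock: 5.02
tcp_pos: [0.7385, -0.144, 0.3518]
orientation: [0.003, 1.0, 0.007, 0.012]
ft_force: [0.2, 0.2, 0.4]
opening: 0.088
gripper_force: 0.0
```

```bash
python3 - <<'E'
from station import ctrl
import numpy as np
from h import *
s=ctrl.state();print({k:np.round(v,4).tolist() for k,v in s.items() if k in("qpos","tcp_pos","orientation")})
q=s["orientation"];print(R.from_quat(np.r_[q[1:],q[0]]).as_matrix().round(4))
E
```

```text
{'qpos': [-0.3505, 0.7972, 0.2213, 0.0041, 2.0989, 1.2079], 'tcp_pos': [0.7385, -0.144, 0.3518], 'orientation': [0.0026, 0.9999, 0.0072, 0.012]}
[[ 0.9996  0.0144  0.024 ]
 [ 0.0145 -0.9999 -0.005 ]
 [ 0.0239  0.0053 -0.9997]]
```

The residual persists: the commanded pose resets to the pose actually reached, with a slight lean in the wanted direction. I'll pull further up and out to build up lean.

carry_out:
  xyz:
    - [40,0,-25]
    - [100,0,-80]
    - [200,0,-150]
    - [300,0,-220]
    - [400,0,-300]
    - [400,0,-300]
    - [400,0,-300]
    - [400,0,-300]
  turn: [0,0,0,0,0,0,0,0]

```text
clock: 5.68
tcp_pos: [0.7375, -0.1088, 0.3708]
orientation: [0.004, 1.0, 0.007, 0.023]
ft_force: [0.0, -0.3, -0.4]
opening: 0.0881
gripper_force: 0.0
```

```bash
cat > st.py <<'E'
from station import ctrl
import numpy as np
from h import *
s=ctrl.state();print({k:np.round(v,4).tolist() for k,v in s.items() if k in("qpos","tcp_pos","orientation")})
q=s["orientation"];M=R.from_quat(np.r_[q[1:],q[0]]).as_matrix();print(M.round(4).tolist(),"lean",np.degrees(np.arctan2(M[0,2],-M[2,2])))
E
python3 st.py
```

```text
{'qpos': [-0.3069, 0.771, 0.2221, 0.0073, 2.1026, 1.2528], 'tcp_pos': [0.7375, -0.1088, 0.3708], 'orientation': [0.0041, 0.9997, 0.0075, 0.0228]}
[[0.9989, 0.0148, 0.0456], [0.0151, -0.9999, -0.0078], [0.0455, 0.0085, -0.9989]] lean 2.6137433772318124
```

Lean grows by about 1.2° per call. I'll test whether shorter calls gain it faster.

carry_out:
  xyz:
    - [400,0,-300]
    - [400,0,-300]
  turn: [0,0]

```text
clock: 5.85
tcp_pos: [0.739, -0.0992, 0.38]
orientation: [0.006, 0.999, 0.007, 0.035]
ft_force: [0.6, 1.1, 0.4]
opening: 0.088
gripper_force: 0.0
```

carry_out:
  xyz:
    - [400,0,-300]
    - [400,0,-300]
  turn: [0,0]

```text
clock: 6.02
tcp_pos: [0.7395, -0.09, 0.39]
orientation: [0.007, 0.999, 0.007, 0.047]
ft_force: [-0.3, -0.3, -0.1]
opening: 0.088
gripper_force: 0.0
```

carry_out:
  xyz:
    - [400,0,0]
    - [400,0,0]
  turn: [0,0]

```text
clock: 6.18
tcp_pos: [0.7657, -0.0828, 0.3613]
orientation: [0.009, 0.998, 0.007, 0.058]
ft_force: [-0.5, -0.2, -0.5]
opening: 0.0883
gripper_force: 0.0
```

carry_out:
  xyz:
    - [0,0,-400]
    - [0,0,-400]
  turn: [0,0]

```text
clock: 6.35
tcp_pos: [0.7279, -0.0788, 0.4144]
orientation: [0.008, 0.998, 0.008, 0.057]
ft_force: [0.1, -0.5, 1.9]
opening: 0.0881
gripper_force: 0.0
```

```bash
python3 st.py
```

```text
{'qpos': [-0.2749, 0.7098, 0.2254, 0.0197, 2.092, 1.2914], 'tcp_pos': [0.7279, -0.0788, 0.4144], 'orientation': [0.0077, 0.9983, 0.0076, 0.0572]}
[[0.9933, 0.0143, 0.1144], [0.0161, -0.9998, -0.0146], [0.1141, 0.0163, -0.9933]] lean 6.568817758859386
```

carry_out:
  xyz:
    - [400,-20,-150]
  turn: [0]

```text
clock: 6.43
tcp_pos: [0.7326, -0.0732, 0.4225]
orientation: [0.011, 0.997, 0.007, 0.075]
ft_force: [-0.4, -0.2, 1.3]
opening: 0.088
gripper_force: 0.0
```

carry_out:
  xyz:
    - [400,-20,-150]
  turn: [0]

```text
clock: 6.52
tcp_pos: [0.7429, -0.0676, 0.4163]
orientation: [0.012, 0.996, 0.007, 0.084]
ft_force: [-0.2, 0.4, 0.2]
opening: 0.0879
gripper_force: 0.0
```

carry_out:
  xyz:
    - [400,-20,-150]
  turn: [0]

```text
clock: 6.6
tcp_pos: [0.7512, -0.0622, 0.4124]
orientation: [0.012, 0.996, 0.008, 0.093]
ft_force: [-0.2, -0.3, -0.9]
opening: 0.0883
gripper_force: 0.0
```

carry_out:
  xyz:
    - [400,-20,-150]
  turn: [0]

```text
clock: 6.68
tcp_pos: [0.7582, -0.0571, 0.4112]
orientation: [0.013, 0.995, 0.008, 0.103]
ft_force: [-0.5, 0.2, -0.2]
opening: 0.0877
gripper_force: 0.0
```

```bash
python3 st.py
```

```text
{'qpos': [-0.2387, 0.7209, 0.223, 0.0277, 1.9913, 1.3307], 'tcp_pos': [0.7582, -0.0571, 0.4112], 'orientation': [0.0128, 0.9946, 0.0076, 0.1029]}
[[0.9787, 0.0125, 0.2049], [0.0178, -0.9996, -0.0239], [0.2045, 0.027, -0.9785]] lean 11.825498856365282
```

carry_out:
  xyz:
    - [400,-40,-100]
  turn: [0]

```text
clock: 6.77
tcp_pos: [0.7669, -0.0506, 0.4092]
orientation: [0.014, 0.993, 0.008, 0.114]
ft_force: [0.3, 0.3, 0.8]
opening: 0.0882
gripper_force: 0.0
```

carry_out:
  xyz:
    - [400,-40,-100]
  turn: [0]

```text
clock: 6.85
tcp_pos: [0.7753, -0.0438, 0.4063]
orientation: [0.014, 0.992, 0.008, 0.125]
ft_force: [0.1, -0.1, 0.2]
opening: 0.0882
gripper_force: 0.0
```

carry_out:
  xyz:
    - [400,-40,-100]
  turn: [0]

```text
clock: 6.93
tcp_pos: [0.783, -0.0374, 0.4045]
orientation: [0.015, 0.991, 0.008, 0.135]
ft_force: [-0.1, -0.1, 0.2]
opening: 0.088
gripper_force: 0.0
```

carry_out:
  xyz:
    - [400,-40,-100]
  turn: [0]

```text
clock: 7.02
tcp_pos: [0.7901, -0.0312, 0.4038]
orientation: [0.016, 0.989, 0.008, 0.146]
ft_force: [0.4, -0.4, 0.3]
opening: 0.0879
gripper_force: 0.0
```

carry_out:
  xyz:
    - [400,-40,-100]
  turn: [0]

```text
clock: 7.1
tcp_pos: [0.7966, -0.0254, 0.4042]
orientation: [0.016, 0.987, 0.008, 0.157]
ft_force: [0.6, 0.0, -0.1]
opening: 0.0881
gripper_force: 0.0
```

carry_out:
  xyz:
    - [400,-40,-100]
  turn: [0]

```text
clock: 7.18
tcp_pos: [0.8024, -0.0197, 0.4057]
orientation: [0.017, 0.986, 0.008, 0.168]
ft_force: [-0.5, 0.6, 0.5]
opening: 0.0884
gripper_force: 0.0
```

```bash
python3 st.py
```

```text
{'qpos': [-0.1811, 0.7418, 0.2224, 0.0315, 1.8388, 1.3868], 'tcp_pos': [0.8024, -0.0197, 0.4057], 'orientation': [0.0166, 0.9856, 0.0081, 0.1683]}
[[0.9432, 0.0104, 0.332], [0.0215, -0.9993, -0.03], [0.3314, 0.0354, -0.9428]] lean 19.397960646130425
```

Lean is 19°. Before going further I'll check the thin poles behind and left for clearance, by triangulating them from the top and scene pixels.

```bash
python3 - <<'E'
from h import *
from station import ctrl
import cv2
t=ctrl.read_camera("top");s=ctrl.read_camera("scene")
for z in(.1,.15,.2,.3,.4,.5,.6):
    print(z,"top(233,105)",ray(t,(233,105),z).round(3)[:2],"top(215,62)",ray(t,(215,62),z).round(3)[:2],"scene(357,120)",ray(s,(357,120),z).round(3)[:2],"scene(328,128)",ray(s,(328,128),z).round(3)[:2],"scene(365,30)",ray(s,(365,30),z).round(3)[:2])
a=s["color"][0:200,200:460];b=cv2.imread("pics/top0.png")[0:180,140:340]
cv2.imwrite("pics/poles.png",np.hstack([cv2.resize(a,(390,300)),cv2.resize(b,(333,300))]))
E
python3 st.py
```

```text
0.1 top(233,105) [0.778 0.199] top(215,62) [0.901 0.274] scene(357,120) [0.947 0.328] scene(328,128) [0.828 0.33 ] scene(365,30) [1.66  1.209]
0.15 top(233,105) [0.75  0.184] top(215,62) [0.866 0.254] scene(357,120) [0.881 0.244] scene(328,128) [0.771 0.246] scene(365,30) [1.543 1.062]
0.2 top(233,105) [0.723 0.168] top(215,62) [0.832 0.235] scene(357,120) [0.815 0.16 ] scene(328,128) [0.713 0.162] scene(365,30) [1.427 0.916]
0.3 top(233,105) [0.667 0.137] top(215,62) [0.763 0.196] scene(357,120) [ 0.683 -0.008] scene(328,128) [ 0.598 -0.007] scene(365,30) [1.194 0.623]
0.4 top(233,105) [0.611 0.107] top(215,62) [0.695 0.157] scene(357,120) [ 0.551 -0.177] scene(328,128) [ 0.483 -0.176] scene(365,30) [0.961 0.33 ]
0.5 top(233,105) [0.555 0.076] top(215,62) [0.626 0.118] scene(357,120) [ 0.419 -0.345] scene(328,128) [ 0.367 -0.344] scene(365,30) [0.728 0.037]
0.6 top(233,105) [0.5   0.045] top(215,62) [0.557 0.08 ] scene(357,120) [ 0.287 -0.513] scene(328,128) [ 0.252 -0.513] scene(365,30) [ 0.495 -0.256]
{'qpos': [-0.1806, 0.7408, 0.2222, 0.0316, 1.8399, 1.3864], 'tcp_pos': [0.8019, -0.0192, 0.4064], 'orientation': [0.0165, 0.9856, 0.0086, 0.1683]}
[[0.9432, 0.0114, 0.332], [0.0225, -0.9993, -0.0297], [0.3315, 0.0355, -0.9428]] lean 19.400587723148657
```

View pics/poles.png

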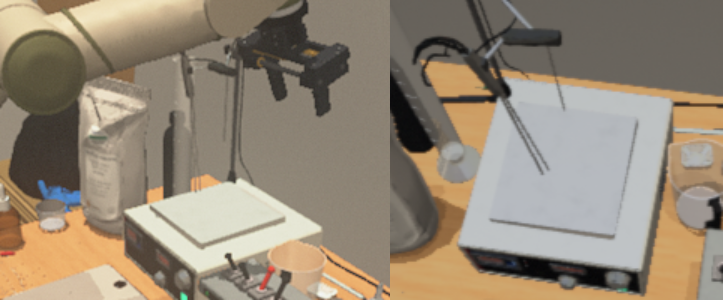

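The stand and rod are behind the hotplate, at about y ≥ 0.15. I'll stay near y ≤ 0.02 and add the rest of the lean.

carry_out:
  xyz:
    - [400,-40,-100]
  turn: [0]

```text
clock: 7.37
tcp_pos: [0.8069, -0.0156, 0.4086]
orientation: [0.017, 0.984, 0.008, 0.179]
ft_force: [-0.2, -0.2, -0.1]
opening: 0.0878
gripper_force: 0.0
```

carry_out:
  xyz:
    - [400,-40,-100]
  turn: [0]

```text
clock: 7.45
tcp_pos: [0.8122, -0.0097, 0.4115]
orientation: [0.017, 0.981, 0.008, 0.191]
ft_force: [-0.1, 0.1, 0.1]
opening: 0.0882
gripper_force: 0.0
```

carry_out:
  xyz:
    - [400,-40,-100]
  turn: [0]

```text
clock: 7.53
tcp_pos: [0.8167, -0.0042, 0.4149]
orientation: [0.018, 0.979, 0.008, 0.203]
ft_force: [-0.2, -0.3, -0.1]
opening: 0.0881
gripper_force: 0.0
```

carry_out:
  xyz:
    - [400,-40,-50]
  turn: [0]

```text
clock: 7.62
tcp_pos: [0.8232, 0.0009, 0.4164]
orientation: [0.018, 0.976, 0.009, 0.215]
ft_force: [-0.0, -0.0, 0.3]
opening: 0.0881
gripper_force: 0.0
```

carry_out:
  xyz:
    - [400,-40,-50]
  turn: [0]

```text
clock: 7.7
tcp_pos: [0.8296, 0.0057, 0.4164]
orientation: [0.018, 0.974, 0.009, 0.225]
ft_force: [0.9, 0.4, 0.3]
opening: 0.0885
gripper_force: 0.0
```

carry_out:
  xyz:
    - [400,-40,-50]
  turn: [0]

```text
clock: 7.78
tcp_pos: [0.8353, 0.0103, 0.4175]
orientation: [0.018, 0.972, 0.009, 0.236]
ft_force: [0.2, 0.1, -0.5]
opening: 0.0879
gripper_force: 0.0
```

```bash
python3 st.py
```

```text
{'qpos': [-0.139, 0.7444, 0.2225, 0.0339, 1.6979, 1.4259], 'tcp_pos': [0.8353, 0.0103, 0.4175], 'orientation': [0.0177, 0.9716, 0.0089, 0.236]}
[[0.8885, 0.0089, 0.4588], [0.0257, -0.9992, -0.0303], [0.4582, 0.0387, -0.888]] lean 27.32411746896318
```

Lean is 27.3°, which is within the needed range. Now back over the table to in front of the dock.

carry_out:
  xyz:
    - [-25,13,-12]
    - [-58,30,-29]
    - [-91,47,-45]
    - [-124,64,-61]
    - [-157,81,-77]
    - [-190,98,-94]
    - [-223,115,-110]
    - [-250,129,-123]
  turn: [0,0,0,0,0.5,1,1.5,1.5]

```text
clock: 8.45
tcp_pos: [0.5551, -0.1221, 0.4182]
orientation: [0.015, 0.972, -0.004, 0.236]
ft_force: [0.8, -0.5, 0.3]
opening: 0.0884
gripper_force: 0.0
```

```bash
cat >> h.py <<'E'
DOCK=np.array([.5876,-.1483,.0134])
def go(w):
    "tool-frame shift (mm) from the present pose to world point w"
    from station import ctrl
    s=ctrl.state();q=s["orientation"];M=R.from_quat(np.r_[q[1:],q[0]]).as_matrix()
    return (M.T@(np.asarray(w)-s["tcp_pos"])*1e3).round(1)
def d2w(x,y,z): return place(DOCK,[[x,y,z]])[0]
E
python3 st.py; python3 - <<'E'
from h import *
print(go(d2w(-.085,0,.30)),go(d2w(-.085,0,.13)))
E
```

```text
{'qpos': [-0.515, 0.1394, 1.2052, 0.2041, 1.3644, 1.0665], 'tcp_pos': [0.5551, -0.1221, 0.4182], 'orientation': [0.0152, 0.9716, -0.0042, 0.2361]}
[[0.8885, -0.0153, 0.4586], [-0.0009, -0.9995, -0.0315], [0.4589, 0.0276, -0.8881]] lean 27.313738265336408
[-100.9   24.8   81.8] [-178.9   20.2  232.7]
```

carry_out:
  xyz:
    - [-30,7,25]
    - [-62,15,50]
    - [-100,25,80]
    - [-115,24,110]
    - [-132,23,143]
    - [-149,22,175]
    - [-166,21,208]
    - [-177,20,230]
  turn: [0,0,0,0,0,0,0,0]
  jaw: 100

```text
clock: 9.12
tcp_pos: [0.5038, -0.1484, 0.1303]
orientation: [0.015, 0.972, -0.004, 0.234]
ft_force: [0.6, -0.3, -0.4]
opening: 0.0883
gripper_force: 0.0
```

```bash
python3 st.py; python3 - <<'E'
from h import *
from station import ctrl
import cv2
print(go(d2w(-.034,0,.0265)),go(d2w(-.06,0,.075)))
w=ctrl.read_camera("wrist")
for n,z in(("front",.037),):
    print(proj(w,[d2w(-.048,.028,z),d2w(-.048,-.028,z),d2w(-.101,.02,.02),d2w(-.101,-.02,.02),d2w(-.115,.018,.032),d2w(-.115,-.018,.032),d2w(-.004,0,.047)]).round(0).tolist())
cv2.imwrite("pics/w3.png",w["color"])
E
```

```text
{'qpos': [-0.6338, 0.3232, 1.8631, 0.4522, 0.595, 0.615], 'tcp_pos': [0.5038, -0.1484, 0.1303], 'orientation': [0.0147, 0.972, -0.0044, 0.2343]}
[[0.8902, -0.0154, 0.4554], [-0.0016, -0.9995, -0.0307], [0.4556, 0.0266, -0.8898]] lean 27.10204914153706
[ -2.9  -3.2 115. ] [-4.  -1.1 60. ]
[[290.0, 208.0], [351.0, 207.0], [300.0, 266.0], [343.0, 265.0], [302.0, 283.0], [342.0, 282.0], [319.0, 158.0]]
```

View pics/w3.png

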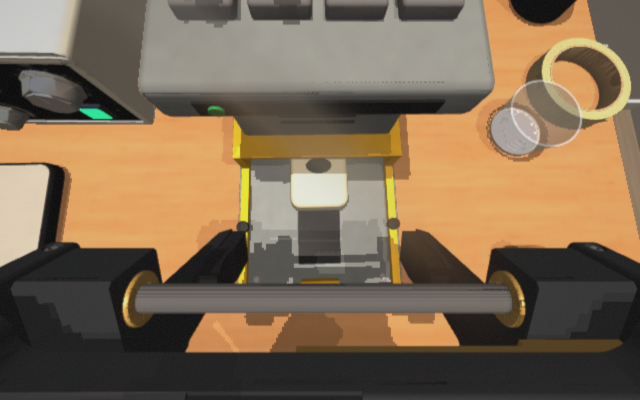

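The wrist view agrees with the prediction. The timer front is at (290–348, 207), the track end at row 263, the stop at about row 281, and the fingers straddle the timer evenly. I'll go down, then grip.

carry_out:
  xyz:
    - [-3,-1,20]
    - [-4,-1,45]
    - [-4,-2,70]
    - [-3,-2,90]
    - [-3,-3,103]
    - [-3,-3,110]
    - [-3,-3,115]
    - [-3,-3,115]
  turn: [0,0,0,0,0,0,0,0]

```text
clock: 9.83
tcp_pos: [0.5552, -0.1493, 0.0294]
orientation: [0.015, 0.972, -0.004, 0.236]
ft_force: [0.5, -0.1, -0.1]
opening: 0.0884
gripper_force: 0.0
```

```bash
python3 - <<'E'
from h import *
from station import ctrl
s=ctrl.state();print(s["tcp_pos"],s["ft_force"],go(d2w(-.034,0,.0265)))
E
```

```text
[ 0.55518237 -0.14932798  0.02937312] [ 0.47747448 -0.13157429 -0.07182177] [-2.7 -0.6  1.8]
```

carry_out:
  xyz:
    - [-1,0,2]
    - [-1,0,2]
    - [-1,0,2]
    - [-1,0,2]
    - [-1,0,2]
    - [-1,0,2]
    - [-1,0,2]
    - [-1,0,2]
  turn: [0,0,0,0,0,0,0,0]
  jaw: 50

```text
clock: 10.5
tcp_pos: [0.5547, -0.1493, 0.0272]
orientation: [0.015, 0.972, -0.004, 0.235]
ft_force: [-3.3, 1.5, 6.0]
opening: 0.0559
gripper_force: 29.9
```

```bash
python3 st.py
```

```text
{'qpos': [-0.568, 0.5757, 1.8426, 0.6549, 0.3701, 0.4374], 'tcp_pos': [0.5547, -0.1493, 0.0272], 'orientation': [0.0148, 0.9718, -0.0039, 0.2354]}
[[0.8891, -0.0145, 0.4574], [-0.0006, -0.9995, -0.0306], [0.4576, 0.0269, -0.8887]] lean 27.233096246821983
```

Gripped (opening 55.9 mm). Slide forward 50 mm first, then feel for the stop in small steps.

carry_out:
  xyz:
    - [-4.4,0.1,-2.3]
    - [-10.7,0.3,-5.5]
    - [-17.8,0.6,-9.1]
    - [-24.9,0.8,-12.8]
    - [-32,1,-16.5]
    - [-38.2,1.2,-19.7]
    - [-42.7,1.3,-22]
    - [-44.5,1.4,-22.9]
  turn: [0,0,0,0,0,0,0,0]

```text
clock: 11.17
tcp_pos: [0.5044, -0.1503, 0.0272]
orientation: [0.015, 0.972, -0.004, 0.236]
ft_force: [2.9, -0.0, 2.3]
opening: 0.056
gripper_force: 29.9
```

carry_out:
  xyz:
    - [-1.8,0.1,-0.9]
    - [-3.6,0.1,-1.8]
    - [-5.3,0.2,-2.7]
    - [-6.2,0.2,-3.2]
  turn: [0,0,0,0]

```text
clock: 11.5
tcp_pos: [0.4979, -0.1503, 0.0272]
orientation: [0.015, 0.972, -0.004, 0.236]
ft_force: [4.1, -0.5, 4.4]
opening: 0.056
gripper_force: 29.9
```

carry_out:
  xyz:
    - [-0.9,0,-0.5]
    - [-1.8,0.1,-0.9]
    - [-2.7,0.1,-1.4]
    - [-3.6,0.1,-1.8]
  turn: [0,0,0,0]

```text
clock: 11.83
tcp_pos: [0.494, -0.1503, 0.0272]
orientation: [0.015, 0.972, -0.004, 0.236]
ft_force: [3.6, -0.7, 6.2]
opening: 0.0561
gripper_force: 29.9
```

carry_out:
  xyz:
    - [-0.9,0,-0.5]
    - [-1.8,0.1,-0.9]
  turn: [0,0]

```text
clock: 12.0
tcp_pos: [0.492, -0.1504, 0.0272]
orientation: [0.015, 0.972, -0.004, 0.236]
ft_force: [3.0, 0.5, 5.8]
opening: 0.0557
gripper_force: 29.9
```

carry_out:
  xyz:
    - [-0.5,0,-0.2]
    - [-0.9,0,-0.5]
  turn: [0,0]

```text
clock: 12.17
tcp_pos: [0.491, -0.1504, 0.0272]
orientation: [0.015, 0.972, -0.004, 0.236]
ft_force: [3.3, -0.8, 4.7]
opening: 0.0556
gripper_force: 29.9
```

Travelled 63.7 mm with about 3 N of drag and no stop yet. I'll continue in 1 mm steps.

carry_out:
  xyz:
    - [-0.5,0,-0.2]
    - [-0.9,0,-0.5]
  turn: [0,0]

```text
clock: 12.33
tcp_pos: [0.4899, -0.1503, 0.0272]
orientation: [0.015, 0.972, -0.004, 0.236]
ft_force: [3.1, -1.6, 4.9]
opening: 0.0557
gripper_force: 29.9
```

carry_out:
  xyz:
    - [-0.5,0,-0.2]
    - [-0.9,0,-0.5]
  turn: [0,0]

```text
clock: 12.5
tcp_pos: [0.4892, -0.1504, 0.0272]
orientation: [0.015, 0.972, -0.004, 0.236]
ft_force: [11.5, 1.0, -1.6]
opening: 0.0556
gripper_force: 29.7
```

carry_out:
  xyz:
    - [-0.5,0,-0.2]
    - [-0.9,0,-0.5]
  turn: [0,0]

```text
clock: 12.67
tcp_pos: [0.489, -0.1504, 0.0273]
orientation: [0.015, 0.972, -0.004, 0.236]
ft_force: [19.1, 2.8, -4.5]
opening: 0.0559
gripper_force: 29.5
```

Stop felt (19 N peak, at rest against it). I'll ease off the load, open, and regrip nearer the timer's middle.

carry_out:
  xyz:
    - [0.5,0,0.2]
    - [0.9,0,0.5]
  turn: [0,0]

```text
clock: 12.83
tcp_pos: [0.4892, -0.1504, 0.0272]
orientation: [0.015, 0.972, -0.004, 0.236]
ft_force: [1.8, 0.2, 8.5]
opening: 0.0553
gripper_force: 29.8
```

carry_out:
  xyz:
    - [0,0,0]
    - [0,0,0]
    - [0,0,0]
    - [0,0,0]
    - [0,0,0]
  turn: [0,0,0,0,0]
  jaw: 100

```text
clock: 13.25
tcp_pos: [0.4882, -0.1499, 0.0267]
orientation: [0.014, 0.972, -0.004, 0.235]
ft_force: [-0.1, -0.2, -0.1]
opening: 0.0866
gripper_force: 0.0
```

```bash
python3 st.py; python3 - <<'E'
from h import *
print(go(d2w(-.0615,0,.0265)))
E
```

```text
{'qpos': [-0.6617, 0.5207, 2.014, 0.9181, 0.3292, 0.0791], 'tcp_pos': [0.4882, -0.1499, 0.0267], 'orientation': [0.0145, 0.9719, -0.0039, 0.2348]}
[[0.8897, -0.0143, 0.4563], [-0.0007, -0.9996, -0.0299], [0.4566, 0.0263, -0.8893]] lean 27.163702897004466
[33.6 -1.3 17.5]
```

carry_out:
  xyz:
    - [5,0,2.5]
    - [11,-0.5,5.5]
    - [17,-0.7,8.8]
    - [23,-1,12]
    - [29,-1.2,15]
    - [33.5,-1.3,17.5]
    - [33.5,-1.3,17.5]
  turn: [0,0,0,0,0,0,0]

```text
clock: 13.83
tcp_pos: [0.5269, -0.1494, 0.0266]
orientation: [0.015, 0.972, -0.004, 0.235]
ft_force: [-0.2, -0.5, -0.2]
opening: 0.0884
gripper_force: 0.0
```

carry_out:
  xyz:
    - [0,0,0]
    - [0,0,0]
    - [0,0,0]
    - [0,0,0]
    - [0,0,0]
    - [0,0,0]
    - [0,0,0]
    - [0,0,0]
  turn: [0,0,0,0,0,0,0,0]
  jaw: 50

```text
clock: 14.5
tcp_pos: [0.5262, -0.1494, 0.0267]
orientation: [0.015, 0.972, -0.004, 0.235]
ft_force: [-2.4, -0.4, 1.1]
opening: 0.0561
gripper_force: 29.8
```

```bash
python3 st.py; python3 - <<'E'
from h import *
from station import ctrl
import cv2
w=ctrl.read_camera("wrist");cv2.imwrite("pics/w4.png",w["color"])
print(proj(w,[d2w(-.012,.028,.037),d2w(-.012,-.028,.037),d2w(-.004,0,.047)]).round(0).tolist())
E
```

```text
{'qpos': [-0.6045, 0.5517, 1.9171, 0.7607, 0.3473, 0.2946], 'tcp_pos': [0.5262, -0.1494, 0.0267], 'orientation': [0.0147, 0.9719, -0.0039, 0.2351]}
[[0.8894, -0.0145, 0.4568], [-0.0007, -0.9995, -0.0304], [0.4571, 0.0267, -0.889]] lean 27.197033778317405
[[270.0, 159.0], [370.0, 157.0], [320.0, 138.0]]
```

View pics/w4.png

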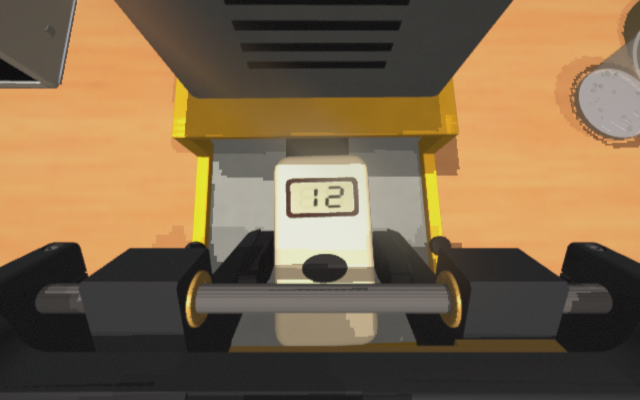

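The timer's rear edge (row ~157) is clear of the lip's front edge (row ~138), and the grip is square. Lift straight up, slowly at first.

carry_out:
  xyz:
    - [2.2,0.1,-1.1]
    - [4,0.2,-4.7]
    - [5.9,0.3,-8.3]
    - [8.2,0.4,-12.8]
  turn: [0,0,0,0]

```text
clock: 14.88
tcp_pos: [0.5278, -0.1493, 0.0421]
orientation: [0.015, 0.972, -0.004, 0.235]
ft_force: [-0.9, 0.4, -1.4]
opening: 0.0559
gripper_force: 29.7
```

carry_out:
  xyz:
    - [2.7,0.2,-5.3]
    - [5.5,0.3,-10.7]
    - [9.1,0.5,-17.8]
    - [13.7,0.8,-26.7]
    - [18.3,1.1,-35.6]
    - [18.3,1.1,-35.6]
  turn: [0,0,0,0,0,0]

```text
clock: 15.38
tcp_pos: [0.5284, -0.1498, 0.0838]
orientation: [0.016, 0.972, -0.004, 0.236]
ft_force: [0.0, 0.1, -0.8]
opening: 0.0558
gripper_force: 29.7
```

```bash
python3 st.py; python3 - <<'E'
from h import *
print(go([.46,-.14,.16]),go([.455,.195,.16]))
E
```

```text
{'qpos': [-0.6023, 0.4386, 1.8614, 0.5312, 0.4794, 0.5459], 'tcp_pos': [0.5284, -0.1498, 0.0838], 'orientation': [0.0157, 0.9715, -0.0036, 0.2364]}
[[0.8882, -0.0145, 0.4592], [0.0003, -0.9995, -0.0322], [0.4595, 0.0287, -0.8877]] lean 27.352539109994257
[-25.7  -6.6 -99.3] [ -30.1 -341.4 -112.4]
```

carry_out:
  xyz:
    - [-3,-1,-12]
    - [-8,-2,-32]
    - [-13,-3,-54]
    - [-18,-5,-76]
    - [-22,-7,-93]
    - [-22,-15,-100]
    - [-22,-30,-103]
    - [-22,-50,-103]
  turn: [0,0,0,0,0,0,0,0]

```text
clock: 16.05
tcp_pos: [0.4618, -0.0967, 0.1627]
orientation: [0.015, 0.972, -0.005, 0.236]
ft_force: [-0.4, 0.6, -1.5]
opening: 0.0559
gripper_force: 29.7
```

carry_out:
  xyz:
    - [3,-25,0]
    - [6,-55,-1]
    - [9,-85,-2]
    - [12,-115,-2]
    - [15,-145,-2]
    - [18,-175,-2]
    - [20,-200,-2]
    - [21,-215,-2]
  turn: [0,0,0,0,0,0,0,0]

```text
clock: 16.72
tcp_pos: [0.4824, 0.1211, 0.1674]
orientation: [0.014, 0.972, -0.003, 0.235]
ft_force: [-0.1, -0.9, -1.1]
opening: 0.0558
gripper_force: 29.7
```

```bash
python3 st.py; python3 - <<'E'
from h import *
print(go([.505,.197,.16]),go([.505,.197,.04]))
E
```

```text
{'qpos': [0.0293, 0.2233, 1.8692, -0.0782, 0.5768, 1.6614], 'tcp_pos': [0.4824, 0.1211, 0.1674], 'orientation': [0.0143, 0.9719, -0.0029, 0.2351]}
[[0.8895, -0.0124, 0.4569], [0.0011, -0.9996, -0.0292], [0.457, 0.0265, -0.8891]] lean 27.197025271291192
[ 16.8 -76.4  14.7] [-38.  -79.6 121.4]
```

carry_out:
  xyz:
    - [8,-30,5]
    - [16,-60,12]
    - [16,-76,18]
    - [8,-77,35]
    - [-5,-78,58]
    - [-20,-79,87]
    - [-31,-80,108]
    - [-38,-80,121]
  turn: [0,0,0,0,0,0,0,0]

```text
clock: 17.38
tcp_pos: [0.5041, 0.195, 0.0377]
orientation: [0.015, 0.972, -0.004, 0.233]
ft_force: [0.2, -0.8, -1.1]
opening: 0.0556
gripper_force: 29.7
```

```bash
python3 st.py; python3 - <<'E'
from h import *
from station import ctrl
import cv2
print(go([.505,.197,.0265]))
w=ctrl.read_camera("wrist");t=ctrl.read_camera("top")
cv2.imwrite("pics/w5.png",np.hstack([w["color"][:,100:540],cv2.resize(t["color"][150:300,150:285],(360,400))]))
E
```

```text
{'qpos': [0.2081, 0.5316, 1.8961, -0.4539, 0.285, 2.1953], 'tcp_pos': [0.5041, 0.195, 0.0377], 'orientation': [0.0147, 0.9723, -0.0036, 0.2332]}
[[0.8912, -0.0138, 0.4534], [-0.0001, -0.9995, -0.0303], [0.4536, 0.027, -0.8908]] lean 26.972524408114282
[-4.2 -2.3 10.3]
```

View pics/w5.png

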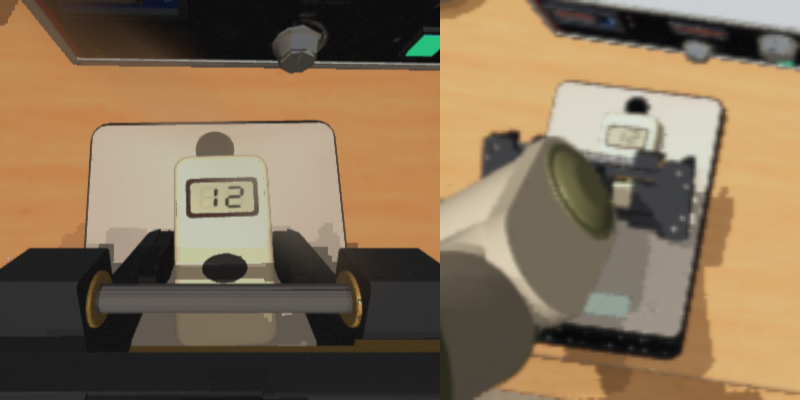

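The timer is held level over the plate, well inside its edges (plate at crop 90–345, rows ≥122). I'll lower it 9 mm, then feel for the plate.

carry_out:
  xyz:
    - [-0.9,0,1.8]
    - [-2,0,4]
    - [-3.2,0,6.2]
    - [-4.1,0,8]
    - [-4.1,0,8]
  turn: [0,0,0,0,0]

```text
clock: 17.9
tcp_pos: [0.5055, 0.1947, 0.0318]
orientation: [0.015, 0.972, -0.004, 0.235]
ft_force: [0.1, 1.1, -1.1]
opening: 0.056
gripper_force: 29.7
```

carry_out:
  xyz:
    - [-0.2,0,0.5]
    - [-0.4,0,0.9]
    - [-0.7,0,1.3]
    - [-0.9,0,1.8]
  turn: [0,0,0,0]

```text
clock: 18.23
tcp_pos: [0.5055, 0.1947, 0.0297]
orientation: [0.015, 0.972, -0.004, 0.235]
ft_force: [-0.2, 0.3, -0.8]
opening: 0.0558
gripper_force: 29.7
```

carry_out:
  xyz:
    - [-0.2,0,0.4]
    - [-0.4,0,0.8]
  turn: [0,0]

```text
clock: 18.4
tcp_pos: [0.5054, 0.1946, 0.0286]
orientation: [0.015, 0.972, -0.004, 0.235]
ft_force: [-0.1, -0.2, -1.0]
opening: 0.0555
gripper_force: 29.7
```

carry_out:
  xyz:
    - [-0.3,0,0.6]
    - [-0.6,0,1.2]
    - [-0.9,0,1.8]
  turn: [0,0,0]

```text
clock: 18.65
tcp_pos: [0.5055, 0.1946, 0.0266]
orientation: [0.015, 0.972, -0.004, 0.235]
ft_force: [-0.3, 0.3, -1.4]
opening: 0.0558
gripper_force: 29.7
```

carry_out:
  xyz:
    - [-0.2,0,0.4]
    - [-0.4,0,0.8]
  turn: [0,0]

```text
clock: 18.82
tcp_pos: [0.5055, 0.1946, 0.0257]
orientation: [0.015, 0.972, -0.004, 0.235]
ft_force: [-0.2, -1.3, -0.7]
opening: 0.0559
gripper_force: 29.7
```

carry_out:
  xyz:
    - [-0.2,0,0.4]
    - [-0.4,0,0.8]
  turn: [0,0]

```text
clock: 18.98
tcp_pos: [0.5055, 0.1945, 0.0251]
orientation: [0.015, 0.972, -0.004, 0.235]
ft_force: [-4.1, -1.3, 8.4]
opening: 0.0558
gripper_force: 29.9
```

Contact felt (8 N) at the expected height. Release, then withdraw along the tool axis.

carry_out:
  xyz:
    - [0,0,0]
    - [0,0,0]
    - [0,0,0]
    - [0,0,0]
    - [0,0,0]
    - [0,0,0]
  turn: [0,0,0,0,0,0]
  jaw: 100

```text
clock: 19.48
tcp_pos: [0.5055, 0.1945, 0.0249]
orientation: [0.015, 0.972, -0.004, 0.235]
ft_force: [0.1, -0.2, -0.4]
opening: 0.0877
gripper_force: 0.1
```

carry_out:
  xyz:
    - [0,0,-5]
    - [0,0,-20]
    - [0,0,-40]
    - [0,0,-65]
    - [0,0,-90]
    - [0,0,-115]
    - [0,0,-130]
    - [0,0,-130]
  turn: [0,0,0,0,0,0,0,0]

```text
clock: 20.15
tcp_pos: [0.4457, 0.199, 0.1433]
orientation: [0.014, 0.971, -0.004, 0.237]
ft_force: [0.4, 0.6, 0.3]
opening: 0.0882
gripper_force: 0.0
```

```bash
python3 - <<'E'
from h import *
from station import ctrl
import cv2
w=ctrl.read_camera("wrist");t=ctrl.read_camera("top")
cv2.imwrite("pics/w6.png",np.hstack([w["color"][:,60:500],cv2.resize(t["color"][120:270,310:445],(360,400))]))
E
```

```text
(no output)
```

View pics/w6.png

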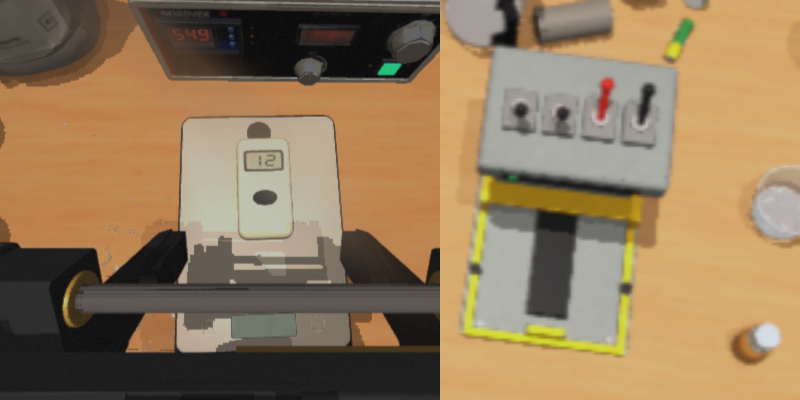

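The timer lies flat on the plate at crop (264,187). The red toggle at (606,85) leans back (off), the black toggles are unchanged, the bottle and cup are where they were, and the arm is clear. Handing in.

```bash
python3 -c "
from station import ctrl
print(ctrl.close_job())"
```

```text
the job is handed in; nothing more can be done
None
```

The job is handed in at about 20 s: the red toggle is off, the timer was slid gently to its stop, lifted clear and laid flat on the scale plate, and the black toggles, bottle and cup look undisturbed in the last pictures.

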